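# Sort the microscope optics into their trays

## Task

Put the four microscope parts away, each upright near the middle of its own tray: the large objective in the large round tray, the small objective in the small round tray, the filter cube in the square tray and the filter slider in the oblong tray, the cube and the slider lined up with their trays. The cube and the small objective now stand in each other's trays, so park one of them on the black mat (or another free spot) to swap them. Set the parts down gently without dropping or tipping them, and leave the eyepiece where it stands.

Things in the scene. Friction and masses are not known exactly. Their poses are not given: they have to be found in the camera images.
- objective_large: Large microscope objective standing on the bench, nose up: aluminium barrel with dark bands, 48 mm diameter and straight from the bottom to 56 mm, then a cone up to a 22 mm nose at 78 mm. About 0.3 kg. Origin: centre of the underside; z up along its axis. Grip across the barrel.
- objective_small: Small microscope objective, nose up: aluminium barrel with dark bands, 34 mm diameter and straight from the bottom to 39 mm, then a cone up to a 16 mm nose at 51 mm. About 0.13 kg. At the start it stands in the square tray. Origin: centre of the underside; z up along its axis.
- filter_cube: Black filter cube, 36 x 36 mm and 40 mm high, with a round glass window on top. About 0.11 kg. At the start it stands, at any yaw, in the small round tray. Origin: centre of the underside; x and y square to its side faces, z up.
- slider: Dark steel filter slider lying flat on the bench: bar 84 mm long (its x) by 28 mm wide (its y) by 12 mm high with two glass windows, and in its middle an upright grip tab 30 mm long (x) by 12 mm wide (y) that reaches from the bar's top at 12 mm up to 40 mm. Pinch the tab across its 12 mm. About 0.12 kg. Origin: centre of the underside; z up.
- tray_round_large: Large round tray, 84 mm outside and 76 mm inside diameter. Fixed to the bench; white plastic, floor 4 mm thick, rim 4 mm thick with its top 8 mm above the bench. Origin: centre of the underside, on the bench; z up.
- tray_round_small: Small round tray, 66 mm outside and 58 mm inside diameter. Fixed to the bench; white plastic, floor 4 mm thick, rim 4 mm thick with its top 8 mm above the bench. Origin: centre of the underside, on the bench; z up.
- tray_square: Square tray, 64 mm outside and 56 mm inside. Fixed to the bench; white plastic, floor 4 mm thick, rim 4 mm thick with its top 8 mm above the bench. Origin: centre of the underside, on the bench; z up. x and y square to its rims.
- tray_oblong: Oblong tray, 112 x 56 mm outside and 104 x 48 mm inside, long along its x. Fixed to the bench; white plastic, floor 4 mm thick, rim 4 mm thick with its top 8 mm above the bench. Origin: centre of the underside, on the bench; z up.
- mat: Black rubber mat, 100 x 100 mm and 2 mm thick, bare, fixed to the bench: a free parking spot. Origin: centre of its underside; z up.
- eyepiece: Eyepiece, not part of the job, to be left alone: steel tube of 30 mm diameter below, black body of 42 mm diameter above, flared black rubber eyecup on top (48 mm across, 58 mm high). Loose. Origin: centre of the underside; z up.
Things that resemble listed ones, but are neither listed nor needed, are in the scene too. What is shaped like the objective_large but yellow is not meant.

How it is judged:
By the outcome, as a careful person would: the job done as asked, in the order asked, and still so for the second after the job is handed in, with the robot touching nothing.
It also fails if it takes over 128 s, if anything falls off the work surface, if the arm or the gripper's body presses on something with over 40 N, if the wrist force passes 120 N, or if a joint passes its speed limit or range.

## Robot

A 6-joint arm with a two-finger parallel gripper is mounted at the origin on the work surface. World frame = base frame: x ahead of the robot, y to its left, z up, the work surface at z = 0. Lengths are in m, angles in rad, forces in N, time in s.
With the tool pointing down it reaches from about 0.325 to 0.775 m from the base axis. Payload 5.5 kg.
Tool frame: the origin (TCP) lies at the very end of the fingers, on their centre line; the grasp point (between the pads) lies 19 mm behind it; z points along the fingers, y is the line along which they close (so a half turn about z gives the same grasp; the last joint's range is limited). The gripper opens to 88 mm and grips with 3 to 60 N. Pads are 20 mm wide; open, the fingers measure 115 mm over their backs; the gripper's body (75 mm by 178 mm) begins 61 mm behind the grasp point.
Start: joints at [1.25, 0.091, 1.231, -0, 1.82, -0.057], TCP at [0.156, 0.579, 0.223] pointing down, gripper open.
Joint ranges: [-2.87, 2.87], [-0.86, 2.18], [0.17, 2.46], [-1.51, 4.65], [0.06, 2.69], [-2.65, 2.65]. Speed limits (rad/s): [2.57, 2.57, 3.01, 3.14, 3.14, 3.14].

## Interface

Orientations are given as a 3x3 rotation matrix whose columns are the frame's x, y, z axes.
In Python, from plant import sense, grab_frame, hand_in, spot_in gives the robot as it stands.
- The arm moves only by the tool drive_tool, never from a script. Its argument "rows" is one flat list of numbers, 7 for each row, row after row: the shift along the world's x, y, z in units of 30 mm (1.0 is 30 mm), then the turn, a rotation vector about the world's x, y, z in rad, then the finger opening in mm, from 0 to 87.8. A call has 1 to 12 rows; each row is the pose to reach, as a shift and turn from the pose commanded when the call began; what a row does not reach only later rows make up. A row lasts 1/10 s, in which the tool goes at most 50 mm and 8.59 degrees, less where a joint would pass 70% of its speed; a pose out of reach is approached as far as the arm can. A call with a gripper value outside its range is refused whole. The fingers move at their own pace and stop on an object; "grip_force" is the grip in N (left out, the last holds). Time passes only in rows, so rows that repeat a pose let the fingers close. It gives the time, the measured TCP pose, the force, the opening and the grip force at its end, in the units of the state.
- sense(): the state, without advancing time (a new reading comes with each control period).
- grab_frame(name): name is "scene" or "top" or "wrist"; returns a dict with "color" (400x640x3 uint8, red, green, blue), "camera_matrix" (3x3 intrinsics, pixels), "world_from_camera" (4x4, takes a point from camera to world coordinates). Camera axes: x right, y up, looking along -z (the intrinsics and any distortion apply to the point x, -y, -z); pixel columns grow to the right and rows downward; lengths in m; the calibration is good to about 2 mm. A picture is of the moment at which its call begins. There is no depth.
- hand_in(): hands the job in; it is judged then, once.
Trained networks look in the newest picture that a camera, given by its name, has taken for a name from the list of things; names that differ only in an ending like _2 or _b are one class to them, and where a whole thing is asked for, a point or a joint stands for the part that bears it (a point fixed in the world has none). Each returns a list of dicts, best first, with "conf" (0 to 1); they miss things now and then, are a little off and sometimes report something else, mostly with a low value. They report only what shows in the picture. A call takes as long as a camera call. They do not tell look-alikes from the thing itself.
- spot_in(camera, thing): "box" ([left, top, right, bottom] in pixels, round what is visible of it).
The state is a dict: "time": time; "q": joint angles; "qd": joint speeds; "effort": joint torques, N m; "ee_pos": TCP position; "ee_rot": TCP orientation; "wrist_force": force on the tool from outside, world axes, zero at the start; "torque": the same for the moment, N m; "opening": finger opening in m; "grasp_force": force on a finger pad.
Only numpy, scipy, OpenCV 4.12 (cv2) and the standard library are available. Lean on these libraries where they do the work, as an engineer would, in place of code of your own. Each camera call takes 0.05 s, during which the arm holds its last target. There are 200 camera calls.

## Working session

There is one attempt and no reset: what is moved stays moved. The work goes in short steps, Python scripts to look and compute and a tool call to move; the robot and the scene stay as the last step left them, time stands still between calls to the robot, and variables do not carry over. Pictures are saved under pics/ and viewed, at most 14 in all, crops included, and the job is handed in when it is done.

Besides the shell and the picture viewer there is one more tool, called after "Request:" as name(argument=value, ...), one argument or row to a line, values as JSON. drive_tool: Moves the arm, as the interface text tells. Its arguments: {"type":"object","properties":{"rows":{"type":"array"},"grip_force":{"type":"number"}},"required":["rows"]}

```bash
mkdir -p pics; cat > h.py <<'E'
import numpy as np, cv2
from plant import sense, grab_frame, hand_in, spot_in
def save(f,n): cv2.imwrite('pics/'+n,cv2.cvtColor(f['color'],cv2.COLOR_RGB2BGR))
def ray(f,u,v,z):
    K=np.array(f['camera_matrix']);T=np.array(f['world_from_camera'])
    d=np.linalg.solve(K,[u,v,1]);d=T[:3,:3]@(d*[1,-1,-1]);o=T[:3,3]
    return o+d*(z-o[2])/d[2]
def proj(f,p):
    K=np.array(f['camera_matrix']);T=np.array(f['world_from_camera'])
    c=T[:3,:3].T@(np.array(p)-T[:3,3]);c=K@(c*[1,-1,-1]);return c[:2]/c[2]
E
python3 - <<'E'
from h import *
f=grab_frame('top');save(f,'top0.png');print({k:np.round(v,3).tolist() for k,v in f.items() if k!='color'},f.keys())
H={'objective_large':.078,'objective_small':.055,'filter_cube':.044,'slider':.04,'tray_round_large':.008,'tray_round_small':.008,'tray_square':.008,'tray_oblong':.008,'mat':.002,'eyepiece':.058}
for n,h in H.items():
    for d in spot_in('top',n)[:3]:
        b=np.array(d['box']);print(n,round(d['conf'],2),b.round().tolist(),ray(f,(b[0]+b[2])/2,(b[1]+b[3])/2,h).round(3).tolist())
f=grab_frame('scene');save(f,'scene0.png')
print(sense())
E
```

```text
{'camera_matrix': [[487.503, 0.0, 313.96], [0.0, 487.503, 197.333], [0.0, 0.0, 1.0]], 'world_from_camera': [[-0.023, 0.998, -0.066, 0.491], [-1.0, -0.021, 0.021, 0.016], [0.02, 0.066, 0.998, 1.074], [0.0, 0.0, 0.0, 1.0]]} dict_keys(['color', 'camera_matrix', 'world_from_camera'])
objective_large 0.83 [183.0, 122.0, 208.0, 144.0] [0.694, 0.235, 0.078]
objective_large 0.59 [236.0, 167.0, 259.0, 189.0] [0.6, 0.129, 0.078]
objective_small 0.71 [160.0, 181.0, 179.0, 198.0] [0.581, 0.295, 0.055]
filter_cube 0.92 [381.0, 236.0, 397.0, 254.0] [0.455, -0.163, 0.044]
slider 0.6 [368.0, 163.0, 381.0, 210.0] [0.581, -0.137, 0.04]
tray_round_large 0.64 [437.0, 224.0, 473.0, 260.0] [0.457, -0.315, 0.008]
tray_round_small 0.64 [368.0, 231.0, 399.0, 264.0] [0.449, -0.157, 0.008]
tray_square 0.94 [156.0, 171.0, 193.0, 208.0] [0.584, 0.297, 0.008]
tray_oblong 0.87 [169.0, 226.0, 196.0, 276.0] [0.45, 0.28, 0.008]
tray_oblong 0.44 [160.0, 182.0, 179.0, 198.0] [0.585, 0.307, 0.008]
mat 0.56 [216.0, 228.0, 265.0, 285.0] [0.436, 0.156, 0.002]
eyepiece 0.81 [432.0, 160.0, 459.0, 181.0] [0.609, -0.285, 0.058]
{'time': 0.6, 'q': array([ 1.25031739e+00,  9.11149557e-02,  1.23070030e+00, -1.69513167e-05,
        1.81980938e+00, -5.67050186e-02]), 'qd': array([ 0.00130798,  0.00064713, -0.00088171,  0.00095348,  0.00200509,
        0.00049897]), 'effort': array([-7.81306949e-05, -4.45881057e+01, -4.06276309e+01,  6.96846633e-02,
        1.96229032e-02, -1.80761953e-05]), 'ee_pos': array([0.1564491 , 0.57925538, 0.22262208]), 'ee_rot': array([[-9.65411809e-01,  2.60729821e-01,  5.51673434e-06],
       [ 2.60729821e-01,  9.65411808e-01, -3.55297560e-05],
       [-1.45895874e-05, -3.28624688e-05, -9.99999999e-01]]), 'wrist_force': array([ 0.16025602,  0.08939408, -0.24383785]), 'torque': array([ 0.00936635,  0.06078406, -0.00309847]), 'grasp_force': 0.0, 'opening': 0.08744478815037685}
```

```bash
python3 - <<'E'
import cv2
i=cv2.imread('pics/top0.png')[100:300,130:490];cv2.imwrite('pics/top0c.png',cv2.resize(i,None,fx=2.2,fy=2.2,interpolation=cv2.INTER_CUBIC))
E
```

```text
(no output)
```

View pics/top0c.png

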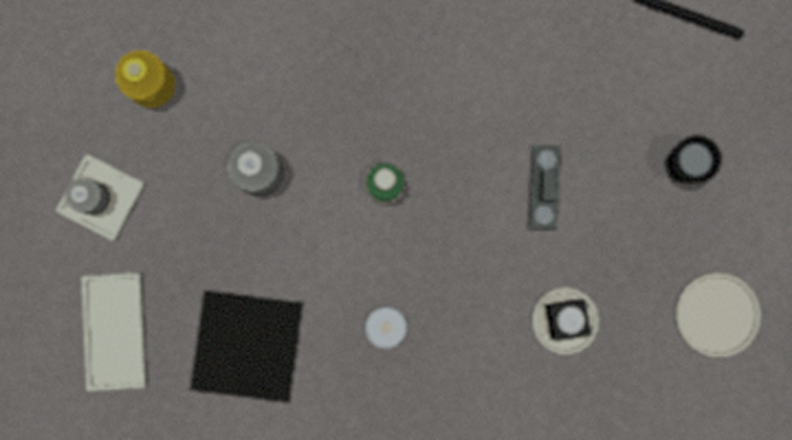

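View pics/scene0.png

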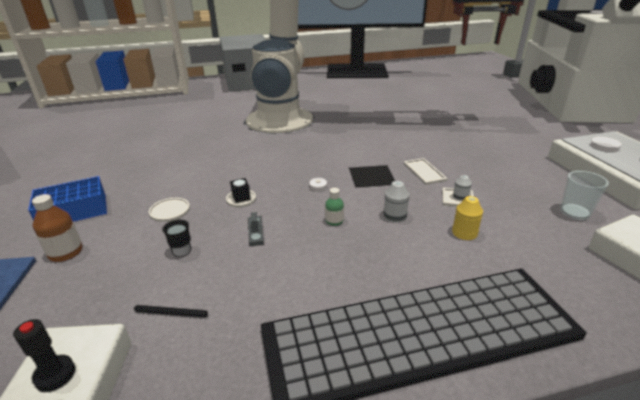

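Candidates in the top picture:
- **Large objective:** grey barrel at (247,178). The look-alikes are the yellow one at (195,133) and the green-capped bottle at (305,183).
- **Small objective:** (169,190), standing in the square tray.
- **Cube:** (389,245), in the small round tray.
- **Slider:** (375,186).
- **Other:** the white disc at (305,248) is clutter, and the eyepiece is at (446,171).

I'll move over the square tray and large objective for close views.

Request:
drive_tool(
  rows=[14.8, -12.3, 1, 0, 0, 0, 87.8, 14.8, -12.3, 1, 0, 0, 0, 87.8, 14.8, -12.3, 1, 0, 0, 0, 87.8, 14.8, -12.3, 1, 0, 0, 0, 87.8, 14.8, -12.3, 1, 0, 0, 0, 87.8, 14.8, -12.3, 1, 0, 0, 0, 87.8, 14.8, -12.3, 1, 0, 0, 0, 87.8, 14.8, -12.3, 1, 0, 0, 0, 87.8, 14.8, -12.3, 1, 0, 0, 0, 87.8, 14.8, -12.3, 1, 0, 0, 0, 87.8, 14.8, -12.3, 1, 0, 0, 0, 87.8, 14.8, -12.3, 1, 0, 0, 0, 87.8],
  grip_force=15,
)

```text
time: 1.8
ee_pos: [0.6027, 0.2072, 0.2522]
ee_rot: [[-0.965, 0.264, 0.0], [0.264, 0.965, -0.001], [-0.0, -0.001, -1.0]]
wrist_force: [-0.7, 0.1, 0.1]
opening: 0.0878
grasp_force: 0.0
```

Request:
drive_tool(
  rows=[0, 0, 0, 0, 0, 0, 87.8, 0, 0, 0, 0, 0, 0, 87.8, 0, 0, 0, 0, 0, 0, 87.8, 0, 0, 0, 0, 0, 0, 87.8],
)

```text
time: 2.2
ee_pos: [0.5996, 0.2115, 0.2531]
ee_rot: [[-0.966, 0.259, 0.0], [0.259, 0.966, 0.0], [-0.0, 0.0, -1.0]]
wrist_force: [0.6, 0.6, 0.6]
opening: 0.0879
grasp_force: 0.0
```

```bash
cat >> h.py <<'E'
H={'objective_large':.078,'objective_small':.055,'filter_cube':.044,'slider':.04,'tray_round_large':.008,'tray_round_small':.008,'tray_square':.008,'tray_oblong':.008,'mat':.002,'eyepiece':.058}
def look(n,names=H):
    f=grab_frame('wrist');save(f,n)
    np.savez('pics/'+n+'.npz',**f)
    s=sense();print('t',s['time'],'pos',s['ee_pos'].round(4).tolist(),'y',s['ee_rot'][:,1].round(4).tolist(),'cam',f['world_from_camera'][:3,3].round(3),f['camera_matrix'][0].round(1))
    for m in names:
        for d in spot_in('wrist',m)[:2]:
            b=np.array(d['box']);print(m,round(d['conf'],2),b.round().tolist(),ray(f,(b[0]+b[2])/2,(b[1]+b[3])/2,H[m]).round(3).tolist())
    return f
E
python3 -c "
from h import *
look('w1.png')"
```

```text
t 2.25 pos [0.5996, 0.2115, 0.2532] y [0.2589, 0.9659, 0.0005] cam [0.528 0.23  0.415] [287.2   0.  319.7]
objective_large 0.81 [340.0, 215.0, 382.0, 261.0] [0.68, 0.243, 0.078]
objective_large 0.79 [247.0, 176.0, 287.0, 219.0] [0.599, 0.144, 0.078]
objective_small 0.83 [367.0, 134.0, 398.0, 165.0] [0.582, 0.296, 0.055]
filter_cube 0.65 [0.0, 124.0, 56.0, 163.0] [0.459, -0.136, 0.044]
slider 0.87 [64.0, 199.0, 106.0, 256.0] [0.582, -0.123, 0.04]
tray_round_small 0.77 [12.0, 119.0, 59.0, 163.0] [0.453, -0.16, 0.008]
tray_square 0.86 [348.0, 122.0, 403.0, 173.0] [0.583, 0.296, 0.008]
tray_oblong 0.77 [312.0, 0.0, 372.0, 99.0] [0.451, 0.28, 0.008]
mat 0.69 [199.0, 18.0, 290.0, 112.0] [0.435, 0.152, 0.002]
eyepiece 0.95 [2.0, 250.0, 26.0, 285.0] [0.608, -0.229, 0.058]
```

View pics/w1.png

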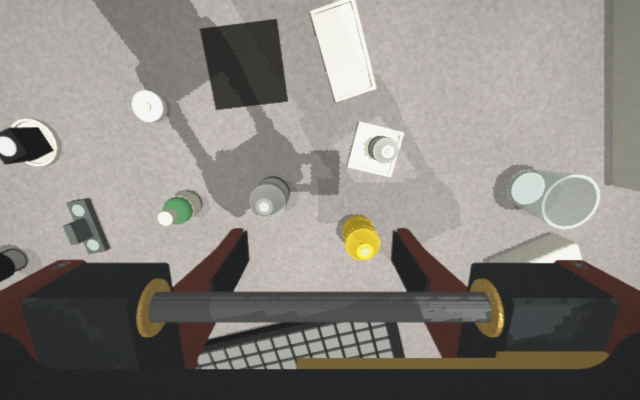

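The wrist view shows the grey large objective at (268,197), the yellow look-alike at (361,240), and the small objective at (380,150) in the square tray. Next I'll rectify close crops to refine these positions.

```bash
cat >> h.py <<'E'
def ortho(f,cx,cy,z,half=.06,n=240):
    # image: right = -y, up = +x ; returns rectified patch, plane z
    w=np.array([[cx+half,cy+half],[cx+half,cy-half],[cx-half,cy-half],[cx-half,cy+half]])
    src=np.float32([proj(f,[*p,z]) for p in w]);dst=np.float32([[0,0],[n,0],[n,n],[0,n]])
    return cv2.warpPerspective(f['color'],cv2.getPerspectiveTransform(src,dst),(n,n),flags=cv2.INTER_CUBIC)
def unpx(u,v,cx,cy,half=.06,n=240): return np.array([cx+half-v*2*half/n, cy+half-u*2*half/n])
def tray(f,cx,cy,z=.008,thr=150,half=.075,n=300):
    o=ortho(f,cx,cy,z,half,n);g=o.min(2)
    m=(g>thr).astype(np.uint8);m=cv2.morphologyEx(m,cv2.MORPH_OPEN,np.ones((5,5)))
    c,_=cv2.findContours(m,cv2.RETR_EXTERNAL,cv2.CHAIN_APPROX_NONE)
    c=[q for q in c if cv2.contourArea(q)>1000]
    c=min(c,key=lambda q:np.linalg.norm(q.reshape(-1,2).mean(0)-n/2))
    (u,v),(w,h),a=cv2.minAreaRect(c);k=2000*half/n
    (eu,ev),er=cv2.minEnclosingCircle(c)
    # image u=-y, v=-x : image angle a (u->v) ; rect w-dir in world = (-sin a, -cos a)
    a=np.radians(a);print('rect',unpx(u,v,cx,cy,half,n).round(4),'w,h mm',round(w*k,1),round(h*k,1),'wdir yaw deg',round(np.degrees(np.arctan2(-np.cos(a),-np.sin(a)))%180,1),'circ',unpx(eu,ev,cx,cy,half,n).round(4),'d',round(er*2*k,1))
    return o
E
python3 - <<'E'
from h import *
f=dict(np.load('pics/w1.png.npz'));t=grab_frame('top')
R=[]
for im in(f,t):
    a=[]
    thr=185 if im is f else 135
    a.append(tray(im,.584,.296,thr=thr));a.append(tray(im,.45,.28,thr=thr))
    a=[cv2.resize(x,(190,190)) for x in a]
    for p in((.6,.133,.078),(.6,.133,.0),(.582,.296,.055)): 
        o=ortho(im,*p,half=.05,n=190);o[95,::6]=(255,0,0);o[::6,95]=(255,0,0);a.append(o)
    print(np.median(im['color'].reshape(-1,3),0))
    R.append(np.hstack(a)[:,:760] if 0 else np.hstack([cv2.resize(x,(158,158)) for x in a]))
cv2.imwrite('pics/m1.png',np.vstack(R)[...,::-1])
E
```

```text
rect [0.5881 0.2976] w,h mm 72.6 68.6 wdir yaw deg 62.0 circ [0.5868 0.2947] d 90.9
rect [0.4529 0.2828] w,h mm 113.4 57.8 wdir yaw deg 2.4 circ [0.4529 0.2822] d 124.9
[170. 165. 160.]
rect [0.5823 0.2827] w,h mm 127.6 23.8 wdir yaw deg 20.1 circ [0.5817 0.2842] d 128.6
rect [0.4746 0.2893] w,h mm 66.6 48.0 wdir yaw deg 2.4 circ [0.4741 0.2949] d 74.1
[112. 109. 106.]
```

View pics/m1.png

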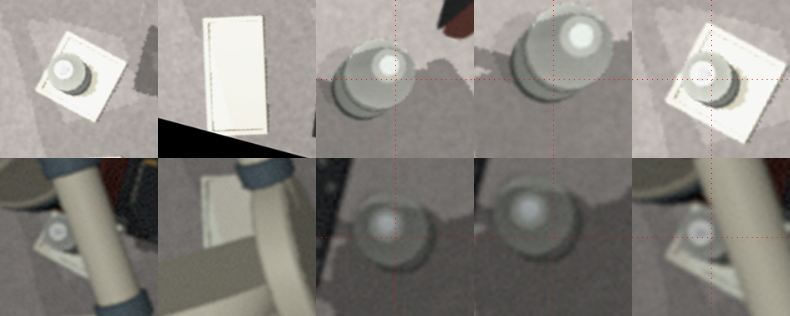

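The rectified crops (row 1 wrist, row 2 top) put the large objective's nose near (0.608, 0.138) in both cameras, on the grey barrel, so the choice holds. I'll move closer for an exact reading.

Request:
drive_tool(
  rows=[-1.75, -2.3, -3.4, 0, 0, 0, 87.8, -1.75, -2.3, -3.4, 0, 0, 0, 87.8, -1.75, -2.3, -3.4, 0, 0, 0, 87.8, -1.75, -2.3, -3.4, 0, 0, 0, 87.8, -1.75, -2.3, -3.4, 0, 0, 0, 87.8, -1.75, -2.3, -3.4, 0, 0, 0, 87.8, -1.75, -2.3, -3.4, 0, 0, 0, 87.8],
)

```text
time: 3.5
ee_pos: [0.5496, 0.1422, 0.1533]
ee_rot: [[-0.966, 0.26, 0.004], [0.26, 0.966, 0.001], [-0.004, 0.002, -1.0]]
wrist_force: [-0.5, 0.1, 0.2]
opening: 0.0873
grasp_force: 0.0
```

```bash
cat >> h.py <<'E'
def marks(f,name,pts,half=.05,n=260):
    a=[]
    for p in pts:
        o=ortho(f,*p,half=half,n=n);o[n//2,::6]=(255,0,0);o[::6,n//2]=(255,0,0);a.append(o)
    cv2.imwrite('pics/'+name,np.hstack(a)[...,::-1])
E
python3 - <<'E'
from h import *
f=look('w2.png',['objective_large','objective_small','tray_square'])
marks(f,'m2.png',[(.6085,.1385,.078),(.6085,.1385,.0),(.6085,.1385,.056)])
E
```

```text
t 3.55 pos [0.5493, 0.1421, 0.1528] y [0.26, 0.9656, 0.0017] cam [0.477 0.161 0.315] [287.2   0.  319.7]
objective_large 0.57 [307.0, 221.0, 352.0, 280.0] [0.589, 0.139, 0.078]
objective_small 0.65 [452.0, 169.0, 504.0, 210.0] [0.577, 0.287, 0.055]
objective_small 0.56 [0.0, 145.0, 61.0, 206.0] [0.456, -0.109, 0.055]
tray_square 0.66 [424.0, 149.0, 506.0, 217.0] [0.583, 0.297, 0.008]
```

View pics/m2.png

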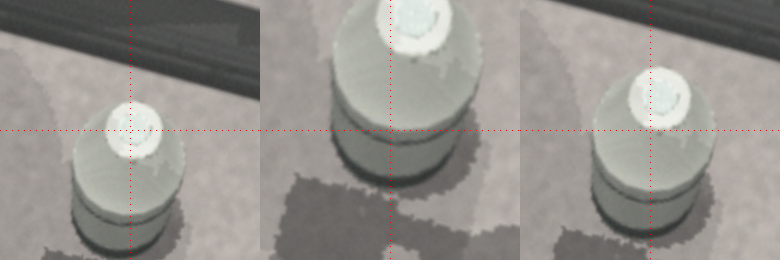

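Request:
drive_tool(
  rows=[2.0, -0.15, 0, 0, 0, 0, 87.8, 2.0, -0.15, 0, 0, 0, 0, 87.8, 2.0, -0.15, 0, 0, 0, 0, 87.8, 2.0, -0.15, 0, 0, 0, 0, 87.8, 2.0, -0.15, -1.0, 0, 0, 0, 87.8, 2.0, -0.15, -2.0, 0, 0, 0, 87.8, 2.0, -0.15, -3.0, 0, 0, 0, 87.8, 2.0, -0.15, -3.8, 0, 0, 0, 87.8, 2.0, -0.15, -4.4, 0, 0, 0, 87.8, 2.0, -0.15, -4.4, 0, 0, 0, 87.8, 2.0, -0.15, -4.4, 0, 0, 0, 87.8, 2.0, -0.15, -4.4, 0, 0, 0, 87.8],
)

```text
time: 4.9
ee_pos: [0.6089, 0.1371, 0.0212]
ee_rot: [[-0.965, 0.261, 0.004], [0.261, 0.965, 0.001], [-0.003, 0.002, -1.0]]
wrist_force: [-0.3, 0.1, 0.1]
opening: 0.0875
grasp_force: 0.0
```

Request:
drive_tool(
  rows=[0, 0, 0, 0, 0, 0, 60, 0, 0, 0, 0, 0, 0, 52, 0, 0, 0, 0, 0, 0, 46, 0, 0, 0, 0, 0, 0, 46, 0, 0, 0, 0, 0, 0, 44, 0, 0, 0, 0, 0, 0, 42, 0, 0, 0, 0, 0, 0, 40, 0, 0, 0, 0, 0, 0, 40, 0, 0, 0, 0, 0, 0, 40],
  grip_force=20,
)

```text
time: 5.8
ee_pos: [0.608, 0.1369, 0.0186]
ee_rot: [[-0.965, 0.261, 0.0], [0.261, 0.965, 0.0], [-0.0, 0.0, -1.0]]
wrist_force: [0.8, 0.5, -0.7]
opening: 0.0474
grasp_force: 20.0
```

Request:
drive_tool(
  rows=[0, 0, 0.4, 0, 0, 0, 40, 0, 0, 1.0, 0, 0, 0, 40, 0, 0, 2.0, 0, 0, 0, 40, 0, 0, 3.0, 0, 0, 0, 40, 0, -0.5, 4.0, 0, 0, 0, 40, -0.3, -1.4, 4.6, 0, 0, 0, 40, -0.5, -2.5, 5.0, 0, 0, 0, 40, -0.8, -3.7, 5.0, 0, 0, 0, 40, -1.0, -4.9, 5.0, 0, 0, 0, 40, -1.3, -6.1, 5.0, 0, 0, 0, 40, -1.6, -7.3, 5.0, 0, 0, 0, 40, -1.8, -8.5, 5.0, 0, 0, 0, 40],
)

```text
time: 7.0
ee_pos: [0.5529, -0.1197, 0.169]
ee_rot: [[-0.965, 0.261, -0.001], [0.261, 0.965, -0.0], [0.001, -0.0, -1.0]]
wrist_force: [0.1, 0.3, -3.0]
opening: 0.0475
grasp_force: 20.0
```

Request:
drive_tool(
  rows=[-0.3, -1.2, 0, 0, 0, 0, 40, -0.5, -2.4, 0.2, 0, 0, 0, 40, -0.8, -3.6, 0.4, 0, 0, 0, 40, -1.1, -4.8, 0.5, 0, 0, 0, 40, -1.3, -5.8, 0.5, 0, 0, 0, 40, -1.4, -6.4, 0.5, 0, 0, 0, 40, -1.5, -6.7, 0.5, 0, 0, 0, 40, -1.5, -6.7, 0.5, 0, 0, 0, 40, -1.5, -6.7, 0.5, 0, 0, 0, 40, -1.5, -6.7, 0.5, 0, 0, 0, 40],
)

```text
time: 8.0
ee_pos: [0.5094, -0.3179, 0.1837]
ee_rot: [[-0.966, 0.259, 0.0], [0.259, 0.966, 0.0], [0.0, 0.0, -1.0]]
wrist_force: [-0.2, -0.5, -2.9]
opening: 0.0478
grasp_force: 20.0
```

```bash
python3 - <<'E'
from h import *
f=look('w3.png',['tray_round_large','tray_round_small','filter_cube','slider','eyepiece'])
o=tray(f,.457,-.315,thr=185);p=tray(f,.45,-.157,thr=185)
t=cv2.cvtColor(cv2.imread('pics/top0.png'),cv2.COLOR_BGR2RGB);g=grab_frame('top');g['color']=t
np.savez('pics/top0.npz',**g)
q=tray(g,.457,-.315,thr=130);tray(g,.45,-.157,thr=130);tray(g,.584,.296,thr=130);tray(g,.45,.28,thr=130)
cv2.imwrite('pics/m3.png',np.vstack([np.hstack([cv2.resize(f['color'],(500,300)),o])])[...,::-1])
E
```

```text
t 8.05 pos [0.5094, -0.318, 0.1838] y [0.2591, 0.9658, 0.0003] cam [ 0.438 -0.3    0.346] [287.2   0.  319.7]
tray_round_large 0.77 [269.0, 100.0, 345.0, 176.0] [0.453, -0.318, 0.008]
tray_round_large 0.31 [451.0, 173.0, 488.0, 244.0] [0.587, -0.149, 0.008]
tray_round_small 0.92 [408.0, 69.0, 458.0, 130.0] [0.449, -0.172, 0.008]
filter_cube 0.66 [423.0, 75.0, 476.0, 127.0] [0.453, -0.17, 0.044]
slider 0.78 [453.0, 174.0, 489.0, 241.0] [0.572, -0.161, 0.04]
eyepiece 0.2 [272.0, 99.0, 342.0, 175.0] [0.45, -0.316, 0.058]
rect [ 0.457  -0.3147] w,h mm 149.0 149.5 wdir yaw deg 0.0 circ [ 0.4553 -0.3067] d 197.4
rect [ 0.4572 -0.148 ] w,h mm 27.5 27.0 wdir yaw deg 0.0 circ [ 0.4572 -0.1479] d 28.3
rect [ 0.4552 -0.3167] w,h mm 81.5 82.5 wdir yaw deg 0.0 circ [ 0.4552 -0.3166] d 83.5
rect [ 0.4525 -0.1639] w,h mm 64.8 64.9 wdir yaw deg 39.8 circ [ 0.4527 -0.1637] d 65.8
rect [0.5859 0.2965] w,h mm 65.2 65.7 wdir yaw deg 61.9 circ [0.5855 0.2964] d 88.6
rect [0.4526 0.2839] w,h mm 113.4 57.1 wdir yaw deg 2.5 circ [0.4526 0.2836] d 124.1
```

View pics/m3.png

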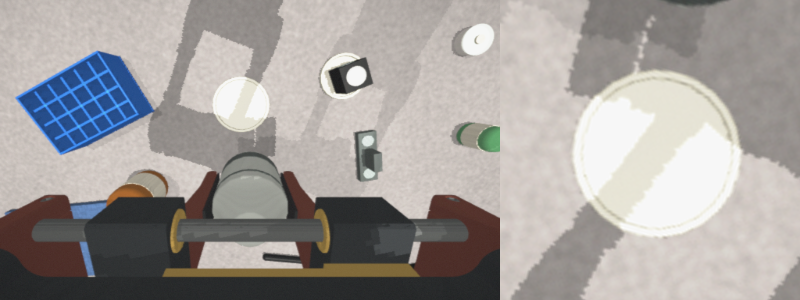

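Top-camera tray fits match the given sizes (83.5, 65.8, 65.5 and 113x57 mm) and agree with the wrist view. That puts the large tray at (0.455, -0.317), so I'll place the large objective there.

Request:
drive_tool(
  rows=[-0.6, 0.02, 0, 0, 0, 0, 40, -1.2, 0.05, -0.5, 0, 0, 0, 40, -1.6, 0.07, -1.4, 0, 0, 0, 40, -1.79, 0.07, -2.3, 0, 0, 0, 40, -1.79, 0.07, -3.2, 0, 0, 0, 40, -1.79, 0.07, -4.0, 0, 0, 0, 40, -1.79, 0.07, -4.6, 0, 0, 0, 40, -1.79, 0.07, -5.0, 0, 0, 0, 40, -1.79, 0.07, -5.2, 0, 0, 0, 40, -1.79, 0.07, -5.3, 0, 0, 0, 40, -1.79, 0.07, -5.34, 0, 0, 0, 40, -1.79, 0.07, -5.35, 0, 0, 0, 40],
)

```text
time: 9.55
ee_pos: [0.4557, -0.3175, 0.0241]
ee_rot: [[-0.965, 0.261, 0.001], [0.261, 0.965, -0.001], [-0.001, -0.001, -1.0]]
wrist_force: [-0.4, 0.9, -2.3]
opening: 0.0475
grasp_force: 20.0
```

Request:
drive_tool(
  rows=[0, 0, 0, 0, 0, 0, 40, 0, 0, -0.01, 0, 0, 0, 40, 0, 0, -0.02, 0, 0, 0, 40],
)

```text
time: 9.85
ee_pos: [0.4554, -0.3173, 0.0229]
ee_rot: [[-0.965, 0.261, 0.001], [0.261, 0.965, -0.0], [-0.001, -0.0, -1.0]]
wrist_force: [-0.2, -0.5, -2.8]
opening: 0.0473
grasp_force: 20.0
```

Request:
drive_tool(
  rows=[0, 0, -0.01, 0, 0, 0, 40, 0, 0, -0.02, 0, 0, 0, 40, 0, 0, -0.03, 0, 0, 0, 40, 0, 0, -0.03, 0, 0, 0, 40],
)

```text
time: 10.25
ee_pos: [0.4554, -0.3172, 0.0226]
ee_rot: [[-0.965, 0.261, 0.001], [0.261, 0.965, -0.0], [-0.001, -0.0, -1.0]]
wrist_force: [-2.6, 2.7, 5.1]
opening: 0.0475
grasp_force: 20.0
```

Request:
drive_tool(
  rows=[0, 0, 0, 0, 0, 0, 50, 0, 0, 0, 0, 0, 0, 60, 0, 0, 0, 0, 0, 0, 70, 0, 0, 0.8, 0, 0, 0, 70, 0, 0, 2.0, 0, 0, 0, 70, 0, 0, 3.5, 0, 0, 0, 70, 0.6, 1.4, 4.6, 0, 0, 0, 70, 1.3, 3.0, 4.6, 0, 0, 0, 70, 2.0, 4.6, 4.6, 0, 0, 0, 70, 2.5, 5.6, 4.6, 0, 0, 0, 70, 2.5, 5.6, 4.6, 0, 0, 0, 70, 2.5, 5.6, 4.6, 0, 0, 0, 70],
)

```text
time: 11.45
ee_pos: [0.5304, -0.1485, 0.1593]
ee_rot: [[-0.966, 0.259, -0.001], [0.259, 0.966, -0.0], [0.0, -0.001, -1.0]]
wrist_force: [-1.1, -0.5, 0.9]
opening: 0.0697
grasp_force: 0.0
```

```bash
python3 - <<'E'
from h import *
f=look('w4.png',['slider','objective_large','tray_round_large'])
g=dict(np.load('pics/top0.npz'))
n=250
a=[]
for im,p in((f,(.581,-.137,.0)),(f,(.581,-.137,.012)),(f,(.581,-.137,.04)),(g,(.581,-.137,.012)),(g,(.581,-.137,.04)),(f,(.455,-.317,.078))):
    o=ortho(im,*p,half=.06,n=n);o[n//2,::6]=(255,0,0);o[::6,n//2]=(255,0,0);a.append(o)
cv2.imwrite('pics/m4.png',np.vstack([np.hstack(a[:3]),np.hstack(a[3:])])[...,::-1])
E
```

```text
t 11.5 pos [0.5301, -0.1495, 0.1593] y [0.2603, 0.9655, -0.0007] cam [ 0.459 -0.13   0.322] [287.2   0.  319.7]
objective_large 0.82 [90.0, 140.0, 177.0, 196.0] [0.456, -0.294, 0.078]
objective_large 0.66 [259.0, 101.0, 310.0, 151.0] [0.455, -0.159, 0.078]
tray_round_large 0.67 [118.0, 122.0, 192.0, 202.0] [0.455, -0.316, 0.008]
```

View pics/m4.png

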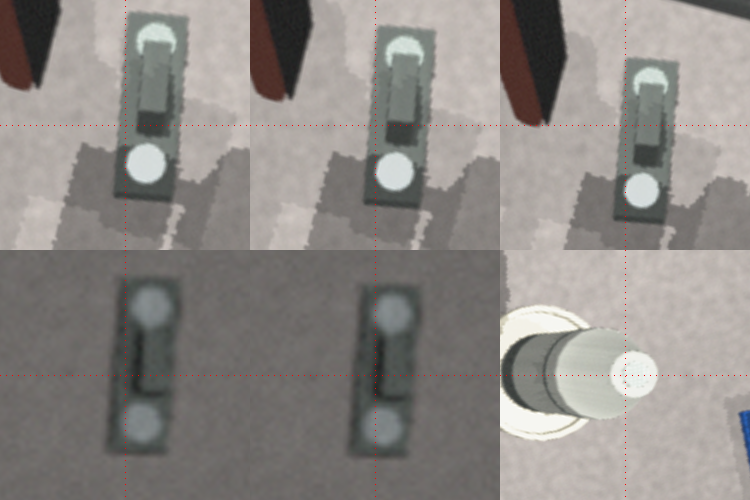

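The slider's bar sits at about (0.585, -0.147) with yaw -4.8°, and its length reads 84 mm as given. The large objective stands in its tray. I'll grasp the slider's tab with a +0.18 rad turn.

Request:
drive_tool(
  rows=[0.9, 0.05, 0, 0, 0, 0.09, 50, 1.82, 0.09, 0, 0, 0, 0.18, 50, 1.82, 0.09, -0.5, 0, 0, 0.18, 50, 1.82, 0.09, -1.5, 0, 0, 0.18, 50, 1.82, 0.09, -2.5, 0, 0, 0.18, 50, 1.82, 0.09, -3.5, 0, 0, 0.18, 50, 1.82, 0.09, -4.3, 0, 0, 0.18, 50, 1.82, 0.09, -4.7, 0, 0, 0.18, 50, 1.82, 0.09, -4.82, 0, 0, 0.18, 50, 1.82, 0.09, -4.82, 0, 0, 0.18, 50, 1.82, 0.09, -4.82, 0, 0, 0.18, 40, 1.82, 0.09, -4.82, 0, 0, 0.18, 30],
)

```text
time: 12.85
ee_pos: [0.5858, -0.1468, 0.0168]
ee_rot: [[-0.996, 0.084, 0.003], [0.084, 0.996, -0.001], [-0.003, -0.001, -1.0]]
wrist_force: [0.2, -0.2, -0.3]
opening: 0.0377
grasp_force: 0.0
```

Request:
drive_tool(
  rows=[0, 0, 0, 0, 0, 0, 24, 0, 0, 0, 0, 0, 0, 20, 0, 0, 0, 0, 0, 0, 17, 0, 0, 0, 0, 0, 0, 14, 0, 0, 0, 0, 0, 0, 11, 0, 0, 0, 0, 0, 0, 8, 0, 0, 0, 0, 0, 0, 8],
)

```text
time: 13.55
ee_pos: [0.5849, -0.1465, 0.0151]
ee_rot: [[-0.996, 0.084, 0.0], [0.084, 0.996, -0.0], [-0.0, -0.0, -1.0]]
wrist_force: [0.2, -0.2, 0.7]
opening: 0.0122
grasp_force: 20.0
```

Request:
drive_tool(
  rows=[0, 0, 0.3, 0, 0, 0, 8, 0, 0, 1.0, 0, 0, 0, 8, 0, 0, 2.2, 0, 0, 0, 8, 0, 0, 3.5, 0, 0, 0, 8, -0.2, 0.6, 4.6, 0, 0, 0.02, 8, -0.5, 1.8, 5.0, 0, 0, 0.04, 8, -0.9, 3.1, 5.0, 0, 0, 0.06, 8, -1.3, 4.4, 5.0, 0, 0, 0.08, 8, -1.7, 5.7, 5.0, 0, 0, 0.1, 8, -2.1, 7.0, 5.0, 0, 0, 0.12, 8, -2.5, 8.3, 5.0, 0, 0, 0.127, 8, -2.9, 9.6, 5.0, 0, 0, 0.127, 8],
)

```text
time: 14.75
ee_pos: [0.4969, 0.1431, 0.1655]
ee_rot: [[-0.999, -0.043, 0.0], [-0.043, 0.999, 0.0], [-0.0, 0.0, -1.0]]
wrist_force: [-0.3, -0.2, -1.2]
opening: 0.0118
grasp_force: 20.0
```

Request:
drive_tool(
  rows=[-0.4, 1.3, 0, 0, 0, 0, 8, -0.8, 2.6, 0, 0, 0, 0, 8, -1.2, 3.7, 0, 0, 0, 0, 8, -1.4, 4.4, -0.5, 0, 0, 0, 8, -1.51, 4.72, -1.5, 0, 0, 0, 8, -1.51, 4.72, -2.5, 0, 0, 0, 8, -1.51, 4.72, -3.3, 0, 0, 0, 8, -1.51, 4.72, -3.9, 0, 0, 0, 8, -1.51, 4.72, -4.2, 0, 0, 0, 8, -1.51, 4.72, -4.2, 0, 0, 0, 8, -1.51, 4.72, -4.2, 0, 0, 0, 8],
)

```text
time: 15.85
ee_pos: [0.453, 0.2834, 0.0402]
ee_rot: [[-0.999, -0.043, 0.001], [-0.043, 0.999, 0.001], [-0.001, 0.001, -1.0]]
wrist_force: [0.6, -0.1, -1.7]
opening: 0.0119
grasp_force: 20.0
```

```bash
python3 - <<'E'
from h import *
f=look('w5.png',['slider','tray_oblong'])
cv2.imwrite('pics/w5c.png',cv2.resize(f['color'][60:330,180:480],None,fx=2,fy=2)[...,::-1])
E
```

```text
t 15.9 pos [0.4533, 0.2835, 0.0406] y [-0.0431, 0.9991, 0.001] cam [0.378 0.279 0.202] [287.2   0.  319.7]
slider 0.72 [296.0, 177.0, 344.0, 293.0] [0.446, 0.282, 0.04]
tray_oblong 0.82 [278.0, 147.0, 360.0, 259.0] [0.435, 0.281, 0.008]
```

View pics/w5c.png

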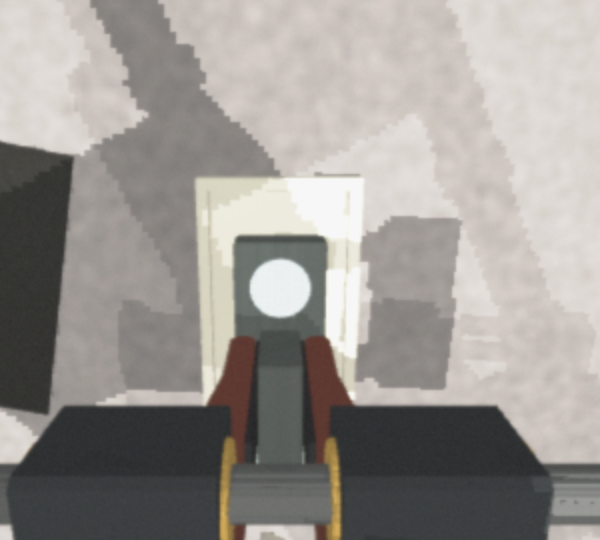

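```bash
python3 - <<'E'
from h import *
f=dict(np.load('pics/w5.png.npz'))
L=lambda u,v:(180+u/2,60+v/2)
for n,u,v,z in(('bar top edge L',236,241,.0374),('bar R',326,241,.0374),('bar bottom edge',280,236,.0254),('trayTL',196,178,.008),('trayTR',363,178,.008)): print(n,ray(f,*L(u,v),z).round(4))
E
```

```text
bar top edge L [0.4132 0.2683 0.0374]
bar R [0.4121 0.2946 0.0374]
bar bottom edge [0.4135 0.2812 0.0254]
trayTL [0.3985 0.2524 0.008 ]
trayTR [0.3961 0.3082 0.008 ]
```

Request:
drive_tool(
  rows=[-0.05, -0.03, -0.25, 0, 0, 0, 8, -0.05, -0.03, -0.45, 0, 0, 0, 8, -0.05, -0.03, -0.58, 0, 0, 0, 8, -0.05, -0.03, -0.63, 0, 0, 0, 8, -0.05, -0.03, -0.65, 0, 0, 0, 8, -0.05, -0.03, -0.66, 0, 0, 0, 8, -0.05, -0.03, -0.67, 0, 0, 0, 8, -0.05, -0.03, -0.68, 0, 0, 0, 8, -0.05, -0.03, -0.68, 0, 0, 0, 8],
)

```text
time: 16.9
ee_pos: [0.4512, 0.2823, 0.019]
ee_rot: [[-0.999, -0.043, 0.0], [-0.043, 0.999, 0.0], [-0.0, 0.0, -1.0]]
wrist_force: [-0.2, -0.3, 1.0]
opening: 0.0119
grasp_force: 20.0
```

Request:
drive_tool(
  rows=[0, 0, 0, 0, 0, 0, 20, 0, 0, 0, 0, 0, 0, 30, 0, 0, 0, 0, 0, 0, 34, 0, 0, 0.8, 0, 0, 0, 34, 0, 0, 2.2, 0, 0, 0, 40, 0, -0.5, 3.7, 0, 0, 0, 60, 0, -2.0, 4.7, 0, 0, 0, 70, 0, -3.6, 4.7, 0, 0, 0, 70, 0, -5.2, 4.7, 0, 0, 0, 70, 0, -6.8, 4.7, 0, 0, 0, 70, 0, -8.4, 4.7, 0, 0, 0, 70, 0, -10.0, 4.7, 0, 0, 0, 70],
)

```text
time: 18.1
ee_pos: [0.4507, -0.0196, 0.1599]
ee_rot: [[-0.999, -0.043, 0.001], [-0.043, 0.999, -0.0], [-0.001, -0.0, -1.0]]
wrist_force: [0.1, -0.2, -0.0]
opening: 0.0698
grasp_force: 0.0
```

Request:
drive_tool(
  rows=[0, -1.6, 0, 0, 0, 0, 70, 0, -3.2, 0, 0, 0, 0, 70, 0, -4.58, 0, 0, 0, 0, 70, 0, -4.58, 0, 0, 0, 0, 70, 0, -4.58, 0, 0, 0, 0, 70, 0, -4.58, 0, 0, 0, 0, 70],
)

```text
time: 18.7
ee_pos: [0.4512, -0.1542, 0.1597]
ee_rot: [[-0.999, -0.044, 0.0], [-0.044, 0.999, 0.001], [-0.0, 0.001, -1.0]]
wrist_force: [0.6, -0.4, 0.3]
opening: 0.07
grasp_force: 0.0
```

```bash
python3 - <<'E'
from h import *
f=look('w6.png',['filter_cube','tray_round_small'])
g=dict(np.load('pics/top0.npz'))
n=260;a=[]
for im,p in((f,(.453,-.163,.044)),(f,(.453,-.163,.008)),(g,(.453,-.163,.044))):
    o=ortho(im,*p,half=.04,n=n);o[n//2,::6]=(255,0,0);o[::6,n//2]=(255,0,0);a.append(o)
    m=(o.max(2)<(75 if im is f else 55)).astype(np.uint8);m=cv2.morphologyEx(m,cv2.MORPH_OPEN,np.ones((5,5)))
t=grab_frame('top');save(t,'top1.png')
a2=[]
for p in((.455,-.317,.008),(.453,.2835,.008),(.453,-.163,.008)): a2.append(ortho(t,*p,half=.065,n=n))
cv2.imwrite('pics/m6.png',np.vstack([np.hstack(a),np.hstack(a2)])[...,::-1])
E
```

```text
t 18.75 pos [0.4513, -0.1539, 0.1597] y [-0.0449, 0.999, 0.0003] cam [ 0.377 -0.158  0.322] [287.2   0.  319.7]
filter_cube 0.75 [292.0, 174.0, 330.0, 217.0] [0.45, -0.164, 0.044]
tray_round_small 0.78 [281.0, 158.0, 338.0, 210.0] [0.446, -0.166, 0.008]
```

View pics/m6.png

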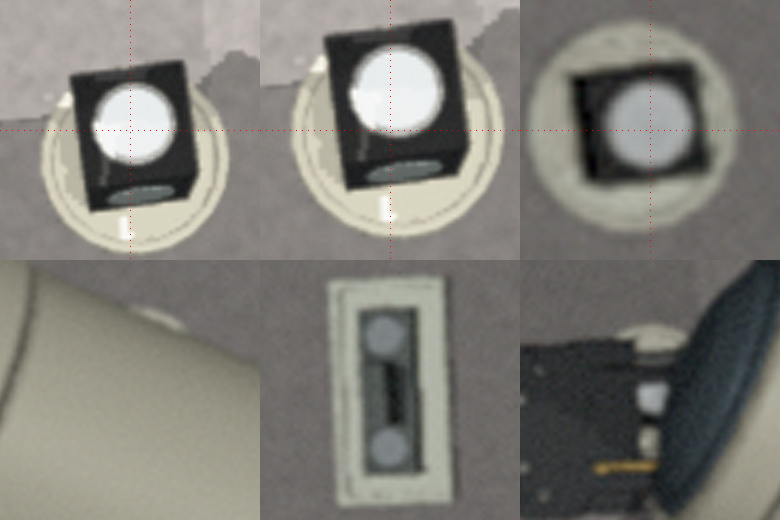

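The cube sits at about (0.4547, -0.163) with yaw ~6.7°, and the slider looks centred and aligned in the oblong tray. Next I'll grasp the cube.

Request:
drive_tool(
  rows=[0.12, -0.27, 0, 0, 0, 0.073, 65, 0.12, -0.27, -0.7, 0, 0, 0.073, 65, 0.12, -0.27, -1.7, 0, 0, 0.073, 65, 0.12, -0.27, -2.7, 0, 0, 0.073, 65, 0.12, -0.27, -3.7, 0, 0, 0.073, 65, 0.12, -0.27, -4.4, 0, 0, 0.073, 65, 0.12, -0.27, -4.79, 0, 0, 0.073, 65, 0.12, -0.27, -4.79, 0, 0, 0.073, 65, 0.12, -0.27, -4.79, 0, 0, 0.073, 55, 0.12, -0.27, -4.79, 0, 0, 0.073, 48, 0.12, -0.27, -4.79, 0, 0, 0.073, 42],
)

```text
time: 20.0
ee_pos: [0.4555, -0.1636, 0.0174]
ee_rot: [[-0.993, -0.116, 0.002], [-0.116, 0.993, -0.001], [-0.002, -0.001, -1.0]]
wrist_force: [-0.2, -0.4, -0.3]
opening: 0.0444
grasp_force: 0.0
```

Request:
drive_tool(
  rows=[0, 0, 0, 0, 0, 0, 40, 0, 0, 0, 0, 0, 0, 38, 0, 0, 0, 0, 0, 0, 36, 0, 0, 0, 0, 0, 0, 34, 0, 0, 0, 0, 0, 0, 31, 0, 0, 0, 0, 0, 0, 31],
  grip_force=15,
)

```text
time: 20.6
ee_pos: [0.4548, -0.1634, 0.0162]
ee_rot: [[-0.993, -0.116, 0.0], [-0.116, 0.993, -0.0], [-0.0, -0.0, -1.0]]
wrist_force: [-0.3, -0.2, 2.3]
opening: 0.0359
grasp_force: 14.9
```

Request:
drive_tool(
  rows=[0, 0, 0.3, 0, 0, 0, 31, 0, 0, 1.0, 0, 0, 0, 31, 0, 0, 2.2, 0, 0, 0, 31, 0, 0.4, 3.2, 0, 0, 0, 31, -0.1, 1.4, 3.6, 0, 0, 0, 31, -0.15, 2.7, 3.6, 0, 0, 0, 31, -0.25, 4.0, 3.6, 0, 0, 0, 31, -0.3, 5.3, 3.6, 0, 0, 0, 31, -0.4, 6.6, 3.6, 0, 0, 0, 31, -0.45, 7.9, 3.6, 0, 0, 0, 31, -0.55, 9.2, 3.5, 0, 0, 0, 31, -0.6, 10.1, 3.0, 0, 0, 0, 31],
)

```text
time: 21.8
ee_pos: [0.437, 0.1423, 0.1079]
ee_rot: [[-0.993, -0.117, 0.003], [-0.117, 0.993, 0.002], [-0.004, 0.001, -1.0]]
wrist_force: [0.5, 0.2, -1.4]
opening: 0.0362
grasp_force: 14.9
```

Request:
drive_tool(
  rows=[-0.02, 0.5, -1.0, 0, 0, 0, 31, -0.02, 0.5, -1.9, 0, 0, 0, 31, -0.02, 0.5, -2.5, 0, 0, 0, 31, -0.02, 0.5, -2.85, 0, 0, 0, 31, -0.02, 0.5, -2.98, 0, 0, 0, 31, -0.02, 0.5, -3.02, 0, 0, 0, 31, -0.02, 0.5, -3.04, 0, 0, 0, 31, -0.02, 0.5, -3.05, 0, 0, 0, 31, -0.02, 0.5, -3.06, 0, 0, 0, 31, -0.02, 0.5, -3.07, 0, 0, 0, 31, -0.02, 0.5, -3.07, 0, 0, 0, 31],
)

```text
time: 22.9
ee_pos: [0.4363, 0.1548, 0.0142]
ee_rot: [[-0.993, -0.116, 0.001], [-0.116, 0.993, 0.0], [-0.001, 0.0, -1.0]]
wrist_force: [0.8, -1.2, 0.5]
opening: 0.0359
grasp_force: 14.9
```

Request:
drive_tool(
  rows=[0, 0, -0.02, 0, 0, 0, 31, 0, 0, -0.02, 0, 0, 0, 40, 0, 0, -0.02, 0, 0, 0, 50, 0, 0, 0, 0, 0, 0, 60, 0, 0, 0.8, 0, 0, 0, 65, 0, 0, 2.2, 0, 0, 0, 65, 0.3, 0.3, 3.6, 0, 0, 0, 65, 1.3, 1.3, 4.6, 0, 0, 0, 65, 2.4, 2.4, 5.2, 0, 0, 0, 65, 3.5, 3.5, 5.2, 0, 0, 0, 65, 4.63, 4.67, 5.2, 0, 0, 0, 65, 4.63, 4.67, 5.2, 0, 0, 0, 65],
)

```text
time: 24.1
ee_pos: [0.5767, 0.298, 0.163]
ee_rot: [[-0.993, -0.118, -0.008], [-0.118, 0.993, -0.002], [0.008, -0.002, -1.0]]
wrist_force: [-0.4, 0.0, -1.1]
opening: 0.0651
grasp_force: 0.0
```

Request:
drive_tool(
  rows=[0, 0, 0, 0, 0, 0, 65, 0, 0, 0, 0, 0, 0, 65, 0, 0, 0, 0, 0, 0, 65],
)

```text
time: 24.4
ee_pos: [0.5745, 0.2941, 0.1717]
ee_rot: [[-0.993, -0.115, 0.002], [-0.115, 0.993, 0.001], [-0.002, 0.001, -1.0]]
wrist_force: [-1.4, -0.0, -0.1]
opening: 0.065
grasp_force: 0.0
```

```bash
python3 - <<'E'
from h import *
f=look('w7.png',['objective_small','tray_square','filter_cube'])
g=dict(np.load('pics/top0.npz'))
n=260;a=[]
for im,p in((f,(.586,.303,.055)),(f,(.586,.2965,.008)),(g,(.586,.303,.055))):
    o=ortho(im,*p,half=.05,n=n);o[n//2,::6]=(255,0,0);o[::6,n//2]=(255,0,0);a.append(o)
t=grab_frame('top');save(t,'top2.png');np.savez('pics/top2.npz',**t)
a2=[]
for p in((.455,-.317,.008),(.455,-.317,.078),(.436,.155,.042)): 
    o=ortho(t,*p,half=.05,n=n);o[n//2,::6]=(255,0,0);o[::6,n//2]=(255,0,0);a2.append(o)
cv2.imwrite('pics/m7.png',np.vstack([np.hstack(a),np.hstack(a2)])[...,::-1])
E
```

```text
t 24.45 pos [0.5746, 0.2941, 0.1719] y [-0.1152, 0.9933, 0.0008] cam [0.5   0.285 0.334] [287.2   0.  319.7]
objective_small 0.88 [311.0, 181.0, 342.0, 223.0] [0.579, 0.301, 0.055]
tray_square 0.66 [285.0, 157.0, 358.0, 230.0] [0.583, 0.297, 0.008]
filter_cube 0.91 [164.0, 4.0, 221.0, 61.0] [0.439, 0.162, 0.044]
```

View pics/m7.png

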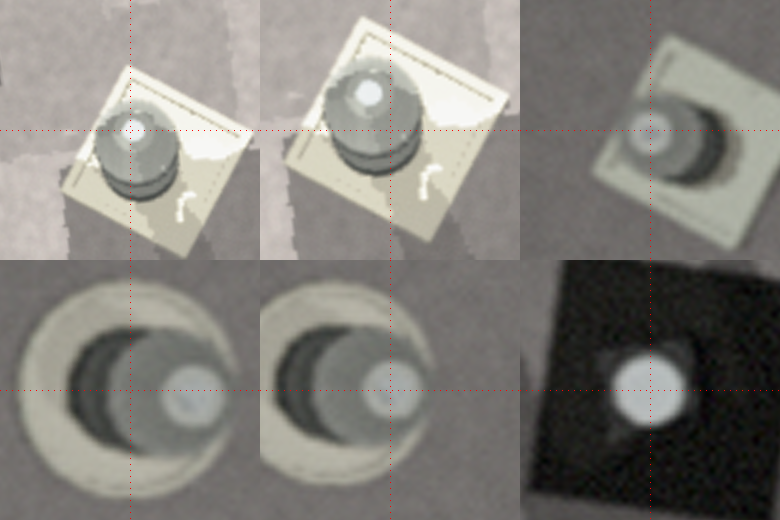

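Cube parked mid-mat at (0.436, 0.155); the large objective's nose is within ~1.5 mm of its tray centre. The small objective stands at (0.586, 0.3025). I'll grasp it now.

Request:
drive_tool(
  rows=[0.37, 0.26, 0, 0, 0, 0, 60, 0.37, 0.26, -0.8, 0, 0, 0, 60, 0.37, 0.26, -1.8, 0, 0, 0, 60, 0.37, 0.26, -2.8, 0, 0, 0, 60, 0.37, 0.26, -3.8, 0, 0, 0, 60, 0.37, 0.26, -4.6, 0, 0, 0, 60, 0.37, 0.26, -5.05, 0, 0, 0, 60, 0.37, 0.26, -5.19, 0, 0, 0, 60, 0.37, 0.26, -5.19, 0, 0, 0, 60, 0.37, 0.26, -5.19, 0, 0, 0, 50, 0.37, 0.26, -5.19, 0, 0, 0, 44, 0.37, 0.26, -5.19, 0, 0, 0, 40],
)

```text
time: 25.85
ee_pos: [0.5867, 0.303, 0.0155]
ee_rot: [[-0.993, -0.116, 0.002], [-0.116, 0.993, 0.001], [-0.002, 0.001, -1.0]]
wrist_force: [0.3, -0.9, 0.5]
opening: 0.0409
grasp_force: 0.0
```

Request:
drive_tool(
  rows=[0, 0, 0, 0, 0, 0, 38, 0, 0, 0, 0, 0, 0, 36, 0, 0, 0, 0, 0, 0, 34, 0, 0, 0, 0, 0, 0, 32, 0, 0, 0, 0, 0, 0, 29, 0, 0, 0, 0, 0, 0, 29],
)

```text
time: 26.45
ee_pos: [0.5861, 0.3027, 0.0142]
ee_rot: [[-0.993, -0.116, 0.0], [-0.116, 0.993, 0.0], [-0.0, -0.0, -1.0]]
wrist_force: [0.5, 0.0, 1.4]
opening: 0.0336
grasp_force: 15.0
```

Request:
drive_tool(
  rows=[0, 0, 0.3, 0, 0, 0, 29, 0, 0, 1.0, 0, 0, 0, 29, 0, 0, 2.2, 0, 0, 0, 29, 0, 0, 3.5, 0, 0, 0, 29, -0.2, -0.7, 4.6, 0, 0, 0, 29, -0.5, -1.9, 5.0, 0, 0, 0, 29, -0.9, -3.2, 5.0, 0, 0, 0, 29, -1.3, -4.5, 5.0, 0, 0, 0, 29, -1.7, -5.8, 5.0, 0, 0, 0, 29, -2.0, -7.1, 5.0, 0, 0, 0, 29, -2.4, -8.4, 5.0, 0, 0, 0, 29, -2.8, -9.7, 5.0, 0, 0, 0, 29],
)

```text
time: 27.65
ee_pos: [0.5013, 0.0103, 0.1647]
ee_rot: [[-0.993, -0.116, 0.001], [-0.116, 0.993, -0.0], [-0.001, -0.0, -1.0]]
wrist_force: [1.3, -0.2, -0.6]
opening: 0.0336
grasp_force: 15.0
```

Request:
drive_tool(
  rows=[-0.4, -1.3, 0, 0, 0, 0, 29, -0.8, -2.6, 0, 0, 0, 0, 29, -1.1, -3.9, 0, 0, 0, 0, 29, -1.4, -5.0, -0.4, 0, 0, 0, 29, -1.65, -5.7, -1.2, 0, 0, 0, 29, -1.65, -5.86, -2.2, 0, 0, 0, 29, -1.65, -5.86, -3.2, 0, 0, 0, 29, -1.65, -5.86, -4.0, 0, 0, 0, 29, -1.65, -5.86, -4.6, 0, 0, 0, 29, -1.65, -5.86, -4.85, 0, 0, 0, 29, -1.65, -5.86, -4.95, 0, 0, 0, 29, -1.65, -5.86, -4.97, 0, 0, 0, 29],
)

```text
time: 28.85
ee_pos: [0.453, -0.1643, 0.0158]
ee_rot: [[-0.993, -0.116, 0.001], [-0.116, 0.993, -0.0], [-0.001, -0.001, -1.0]]
wrist_force: [0.5, 0.2, 0.2]
opening: 0.0338
grasp_force: 15.0
```

Request:
drive_tool(
  rows=[0, 0, -0.01, 0, 0, 0, 29, 0, 0, -0.02, 0, 0, 0, 29, 0, 0, -0.03, 0, 0, 0, 29, 0, 0, -0.03, 0, 0, 0, 29],
)

```text
time: 29.25
ee_pos: [0.4527, -0.1642, 0.0145]
ee_rot: [[-0.993, -0.116, 0.001], [-0.116, 0.993, -0.0], [-0.001, -0.0, -1.0]]
wrist_force: [0.0, 0.3, -1.2]
opening: 0.0336
grasp_force: 15.0
```

Request:
drive_tool(
  rows=[0, 0, -0.01, 0, 0, 0, 29, 0, 0, -0.02, 0, 0, 0, 29, 0, 0, -0.03, 0, 0, 0, 29, 0, 0, -0.03, 0, 0, 0, 29],
)

```text
time: 29.65
ee_pos: [0.4527, -0.1642, 0.0141]
ee_rot: [[-0.993, -0.116, 0.001], [-0.116, 0.993, -0.0], [-0.0, -0.0, -1.0]]
wrist_force: [-2.4, 1.5, 5.6]
opening: 0.0341
grasp_force: 15.0
```

Request:
drive_tool(
  rows=[0, 0, 0, 0, 0, 0, 36, 0, 0, 0, 0, 0, 0, 45, 0, 0, 0, 0, 0, 0, 60, 0, 0, 0.8, 0, 0, 0, 60, 0, 0, 2.2, 0, 0, 0, 60, 0, 0, 3.3, 0, 0, 0, 60, 0, 1.5, 3.9, 0, 0, 0, 60, -0.2, 3.1, 3.9, 0, 0, 0, 60, -0.25, 4.7, 3.9, 0, 0, 0, 60, -0.35, 6.3, 3.9, 0, 0, 0, 60, -0.4, 7.9, 3.9, 0, 0, 0, 60, -0.5, 9.5, 3.9, 0, 0, 0, 60],
)

```text
time: 30.85
ee_pos: [0.4372, 0.1227, 0.1303]
ee_rot: [[-0.993, -0.116, 0.001], [-0.116, 0.993, 0.0], [-0.001, -0.0, -1.0]]
wrist_force: [0.9, -0.4, -0.5]
opening: 0.0602
grasp_force: 0.0
```

Request:
drive_tool(
  rows=[-0.05, 1.13, 0, 0, 0, 0, 60, -0.05, 1.13, 0, 0, 0, 0, 60, -0.05, 1.13, 0, 0, 0, 0, 60, -0.05, 1.13, -1.0, 0, 0, 0, 60, -0.05, 1.13, -2.0, 0, 0, 0, 60, -0.05, 1.13, -3.0, 0, 0, 0, 60, -0.05, 1.13, -3.6, 0, 0, 0, 60, -0.05, 1.13, -3.87, 0, 0, 0, 60, -0.05, 1.13, -3.87, 0, 0, 0, 60, -0.05, 1.13, -3.87, 0, 0, 0, 50, -0.05, 1.13, -3.87, 0, 0, 0, 44, -0.05, 1.13, -3.87, 0, 0, 0, 40],
)

```text
time: 32.05
ee_pos: [0.4368, 0.1549, 0.0154]
ee_rot: [[-0.993, -0.116, 0.002], [-0.116, 0.993, 0.001], [-0.002, 0.0, -1.0]]
wrist_force: [-0.2, -0.0, -0.7]
opening: 0.0411
grasp_force: 0.0
```

Request:
drive_tool(
  rows=[0, 0, 0, 0, 0, 0, 38, 0, 0, 0, 0, 0, 0, 36, 0, 0, 0, 0, 0, 0, 34, 0, 0, 0, 0, 0, 0, 31, 0, 0, 0, 0, 0, 0, 31],
)

```text
time: 32.55
ee_pos: [0.4363, 0.1548, 0.0145]
ee_rot: [[-0.993, -0.116, 0.001], [-0.116, 0.993, 0.0], [-0.001, 0.0, -1.0]]
wrist_force: [-1.0, -0.2, 1.9]
opening: 0.0363
grasp_force: 14.9
```

Request:
drive_tool(
  rows=[0, 0, 0.3, 0, 0, 0, 31, 0, 0, 1.0, 0, 0, 0, 31, 0, 0, 2.2, 0, 0, 0, 31, 0.4, 0.4, 3.3, 0, 0, -0.08, 31, 1.2, 1.1, 3.6, 0, 0, -0.2, 31, 2.1, 2.0, 3.6, 0, 0, -0.32, 31, 3.0, 2.8, 3.6, 0, 0, -0.44, 31, 3.9, 3.7, 3.6, 0, 0, -0.55, 31, 4.7, 4.4, 3.2, 0, 0, -0.612, 31, 5.0, 4.71, 2.5, 0, 0, -0.612, 31, 5.0, 4.71, 1.6, 0, 0, -0.612, 31, 5.0, 4.71, 1.1, 0, 0, -0.612, 31],
)

```text
time: 33.75
ee_pos: [0.5849, 0.2958, 0.0438]
ee_rot: [[-0.88, 0.475, -0.004], [0.475, 0.88, -0.002], [0.003, -0.004, -1.0]]
wrist_force: [-1.1, 0.6, -2.0]
opening: 0.0358
grasp_force: 14.9
```

Request:
drive_tool(
  rows=[0, 0, -0.1, 0, 0, 0, 31, 0, 0, -0.1, 0, 0, 0, 31, 0, 0, -0.1, 0, 0, 0, 31, 0, 0, -0.1, 0, 0, 0, 31],
)

```text
time: 34.15
ee_pos: [0.5868, 0.2963, 0.0463]
ee_rot: [[-0.879, 0.476, 0.003], [0.476, 0.879, 0.001], [-0.002, 0.002, -1.0]]
wrist_force: [-0.3, -1.1, -1.3]
opening: 0.0358
grasp_force: 14.9
```

```bash
python3 - <<'E'
from h import *
f=look('w8.png',['filter_cube','tray_square'])
cv2.imwrite('pics/w8c.png',cv2.resize(f['color'][100:320,220:420],None,fx=2.7,fy=2.7)[...,::-1])
E
```

```text
t 34.2 pos [0.5868, 0.2962, 0.046] y [0.4759, 0.8795, 0.0021] cam [0.521 0.33  0.208] [287.2   0.  319.7]
filter_cube 0.64 [284.0, 209.0, 354.0, 290.0] [0.59, 0.293, 0.044]
tray_square 0.8 [273.0, 179.0, 365.0, 227.0] [0.572, 0.303, 0.008]
```

View pics/w8c.png

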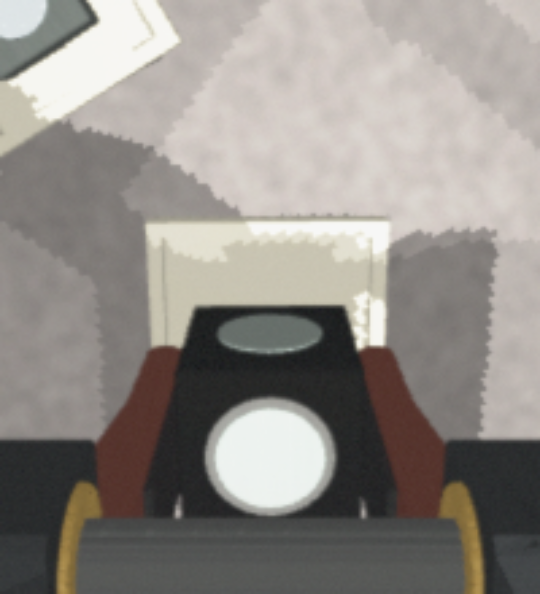

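```bash
python3 - <<'E'
from h import *
f=dict(np.load('pics/w8.png.npz'))
P=lambda u,v,z:ray(f,220+u/2.7,100+v/2.7,z)[:2]
a,b=P(146,222,.008),P(389,220,.008);c,d=P(193,308,.034),P(352,308,.034)
s=sense();R=s['ee_rot'];x=R[:2,0];y=R[:2,1]
print('tray edge len',np.linalg.norm(a-b),'cube',np.linalg.norm(c-d))
for e in(a-b,c-d):print(np.degrees(np.arctan2(e[1],e[0]))%180, )
print('tray c',(a+b)/2-x*.032,'cube c',(c+d)/2-x*.018)
print('cube-tray tool x,y',x@((c+d)/2-x*.018-(a+b)/2+x*.032),y@((c+d-a-b)/2),s['ee_pos'])
E
```

```text
tray edge len 0.06407630469986682 cube 0.03765612667112126
62.039470752372296
61.545079044599106
tray c [0.58659875 0.29486332] cube c [0.58845898 0.29520129]
cube-tray tool x,y -0.001475326120019907 0.0011823921940292172 [0.58648027 0.29616357 0.04532878]
```

Request:
drive_tool(
  rows=[-0.05, 0, -0.4, 0, 0, 0.006, 31, -0.05, 0, -0.65, 0, 0, 0.006, 31, -0.05, 0, -0.8, 0, 0, 0.006, 31, -0.05, 0, -0.88, 0, 0, 0.006, 31, -0.05, 0, -0.91, 0, 0, 0.006, 31, -0.05, 0, -0.92, 0, 0, 0.006, 31, -0.05, 0, -0.93, 0, 0, 0.006, 31, -0.05, 0, -0.94, 0, 0, 0.006, 31, -0.05, 0, -0.94, 0, 0, 0.006, 31],
)

```text
time: 35.2
ee_pos: [0.5847, 0.2961, 0.0166]
ee_rot: [[-0.882, 0.47, 0.001], [0.47, 0.882, 0.0], [-0.0, 0.001, -1.0]]
wrist_force: [-1.4, -0.6, 2.8]
opening: 0.0359
grasp_force: 14.9
```

Contact reads gentle. I'll release, retreat to the empty middle and check everything from above.

Request:
drive_tool(
  rows=[0, 0, 0, 0, 0, 0, 40, 0, 0, 0, 0, 0, 0, 48, 0, 0, 0, 0, 0, 0, 56, 0, 0, 0.8, 0, 0, 0, 60, 0, 0, 2.2, 0, 0, 0, 60, 0, 0, 3.6, 0, 0, 0, 60, 0, 0, 5.0, 0, 0, 0, 60, -1.0, 1.3, 6.0, 0, 0, 0, 60, -2.0, 2.7, 6.5, 0, 0, 0, 60, -3.5, 4.0, 6.5, 0, 0, 0, 60, -5.0, 5.3, 6.5, 0, 0, 0, 60, -6.5, 6.6, 6.5, 0, 0, 0, 60],
)

```text
time: 36.4
ee_pos: [0.4176, 0.4696, 0.2111]
ee_rot: [[-0.882, 0.471, 0.001], [0.471, 0.882, 0.001], [-0.0, 0.001, -1.0]]
wrist_force: [1.3, 0.7, 0.0]
opening: 0.0597
grasp_force: 0.0
```

Request:
drive_tool(
  rows=[-1.5, 1.0, 0, 0, 0, 0, 60, -3.0, 1.9, 0, 0, 0, 0, 60, -4.5, 2.5, 0, 0, 0, 0, 60, -6.0, 3.0, 0, 0, 0, 0, 60, -7.0, 3.2, 0, 0, 0, 0, 60, -7.0, 3.2, 0, 0, 0, 0, 60, -7.0, 3.2, 0, 0, 0, 0, 60],
)

```text
time: 37.1
ee_pos: [0.2086, 0.5645, 0.2108]
ee_rot: [[-0.883, 0.469, 0.001], [0.469, 0.883, -0.0], [-0.001, 0.0, -1.0]]
wrist_force: [0.9, 0.4, 0.8]
opening: 0.0602
grasp_force: 0.0
```

```bash
python3 - <<'E'
from h import *
t=grab_frame('top');save(t,'top3.png');n=260;a=[]
for p in((.586,.296,.044),(.586,.296,.008),(.4526,.2837,.008),(.4526,-.164,.055),(.4526,-.164,.008),(.455,-.317,.078)): 
    o=ortho(t,*p,half=.06,n=n);o[n//2,::6]=(255,0,0);o[::6,n//2]=(255,0,0);a.append(o)
cv2.imwrite('pics/m9.png',np.vstack([np.hstack(a[:3]),np.hstack(a[3:])])[...,::-1])
for d in spot_in('top','eyepiece')[:1]: print(d)
s=sense();print(s['time'],s['ee_pos'])
E
```

```text
{'box': [434.8, 161.6, 460.0, 181.7], 'conf': 0.73}
37.2 [0.21009633 0.56411045 0.21066538]
```

View pics/m9.png

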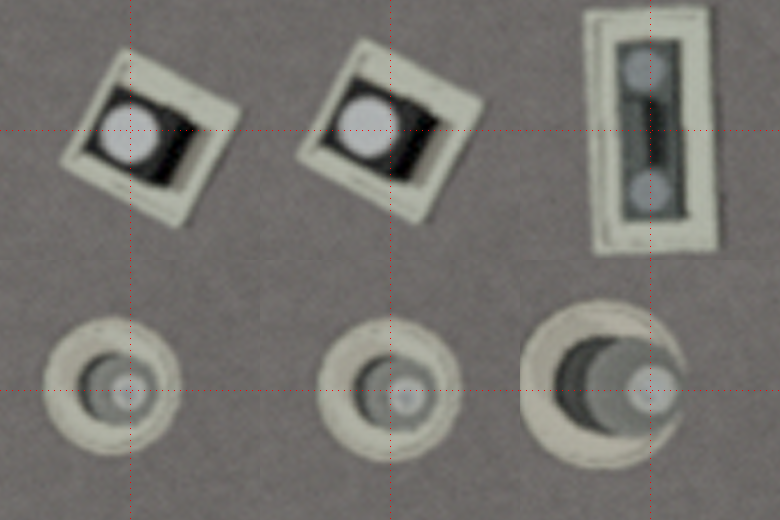

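The final picture shows every part upright and centred in its own tray. The window and nose centres fall on the expected crosshairs, at (130,133) for the cube, (128,391) for the small objective and (651,388) for the large. The cube and slider line up with their rims, and the eyepiece hasn't moved.

```bash
python3 -c "
from h import *
print(hand_in())"
```

```text
the job is handed in; nothing more can be done
None
```

The job is handed in at about 37 s: all four parts stand upright near the middle of their own trays, with the cube and slider lined up and the eyepiece left where it was.

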